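Mesh a brush head onto the splined shaft of a shoe polisher

TASK

Lift the cover off the drive shaft of the shoe polisher and lay it in the blue dish. Then fit the wide, flat-topped buffing brush head on the shaft: press it down lightly and rock it round until the splines mesh, slide it fully home without forcing the teeth, and let go. Leave the other things on the shelf where they are.

Things in the scene. Friction and masses are not known exactly. Their poses are not given: they have to be found in the camera images.
- polisher: hand-held electric shoe polisher standing upright in its charging dock, screwed to the shelf, with an upright steel drive shaft on top. Dock 120 (x) x 110 (y) x 28 mm, handle 54 mm thick, 147 mm high in all. Origin: centre of the dock's underside; z up, in line with the shaft. The handle stands on a spring in the dock: pressed down it gives about 1 mm per 5 N. More than 40 N between head and shaft damages the teeth
- seat (a point): the point on the shaft's axis at the upper face of its flange (36 mm diameter), 150 mm above the shelf, on which a head's hub rests when fully home; z up; yaw is the dock's, not the teeth's. The shaft ends 26 mm above it
- teeth_top (a point): the point on the shaft's axis at the flat tops of its teeth, 18 mm above the flange. Straight-sided spline from the flange up to here: six teeth every 60 degrees, core 19 mm diameter, 27 mm over the teeth, each tooth 5.8 mm wide. Above it a plain pilot nose, 8 mm high, 19 mm diameter tapering to 12 mm. Yaw is the dock's: the angle of the teeth is not reported and differs each time
- shaft_end (a point): the tip of the shaft's nose, 26 mm above the flange. The gearbox holds the shaft with about 0.2 N m of drag: a head pressed lightly on the teeth (3 to 10 N) slides round over them and sinks when they mesh; pressed with more than about 25 N it drags the shaft round with it. Once meshed, shaft and head turn together. Yaw is the dock's
- cover: black plastic cap standing over the shaft at the start, its open end on the flange: plain fluted cylinder 35 mm diameter, 36 mm high, closed on top, inside 30 mm diameter and 30 mm deep, about 30 g, loose (nothing to unlatch). Origin: centre of the open lower end; z towards the closed top. Can be gripped across its sides 24 mm above the origin
- buff: the buffing brush head to be fitted: 90 g, 58 mm high, standing on its hub, bristles up, in one of two places (the daubing head in the other). Hub: dark nylon, 36 mm diameter, 28 mm high; on it an eight-sided plate, then a round flat-topped brown bristle pad 48 mm diameter, 18 mm high. Origin: centre of the hub's lower face; z towards the bristles. Unmeshed it rests on the teeth, 18 mm above home
- buff_grip (a point): on the buffing head's axis at mid-height of its eight-sided nylon grip plate, 34 mm above the hub's lower face: plate 12 mm thick, 52 mm across opposite flats, each flat 21 mm long; flats face the head's x, y and the diagonals between. Grip here across two flats. Axes as body buff
- buff_bore (a point): centre of the bore's mouth in the hub's lower face (same point as the origin of buff, axes too). Bore 28 mm deep, closed above, 29 mm diameter, with six inward straight teeth every 60 degrees (one on +x), 4.2 mm wide, 21 mm between opposite tips, full length. Meshed there is about 3 degrees of play each way and 1 mm sideways
- dish: round blue ceramic dish, loose, 160 mm diameter at the rim, flat inside floor about 95 mm diameter 5 mm above the shelf, rim 26 mm high. Origin: centre of its underside
- daub: another brush head for daubing, not wanted: the same hub and plate, but with one narrow bristle tuft 20 mm in diameter and 26 mm high. Origin: centre of the hub's lower face. Leave it
- shoehorn: chrome shoehorn lying flat, about 200 mm long, 42 mm wide, 8 mm high; origin underneath where blade and handle meet, x along the blade. Leave it
- polish_box: upright black plastic box 55 x 90 x 120 mm with a twist cap on its spout, 158 mm high in all; origin centre of the underside. Leave it
- tin: flat round steel polish tin, 82 mm diameter, 24 mm high; origin centre of the underside. Leave it
- jar: glass cream jar with a black lid, 56 mm diameter, 60 mm high; origin centre of the underside. Leave it
- shoe_brush: wooden shoe brush lying bristles down, 185 mm long (its x), 52 mm wide, 42 mm high; origin centre of the underside. Leave it
- rack: clear acrylic rack with four slots holding brushes upright, fixed, 220 mm long (its x), 90 mm wide, up to 190 mm high with the brushes; origin centre of the underside. Keep clear of it
Mind the look-alikes: they are no part of the job. Of the things shaped like the dish, the blue one is meant. Leave any yellow look-alike of the cover alone.

How it is judged:
On the way, in this order (a step that is already met when the one before it is completed fails the run):
1. the cover lies in the dish (horizontal distance between cover and dish below 0.05 m and height (world z) of cover below 0.05 m and linear speed of cover below 0.03 m/s), for 0.2 s.
2. the buffing head is meshed and fully home on the shaft (horizontal distance between buff and seat below 0.003 m and z of buff in the frame of seat below 0.003 m and angle between buff's own z axis and vertical below 0.06 rad), for 0.2 s.
At the end, for the whole second after the job is handed in: The cover lies at rest in the dish (its origin within 50 mm of the dish's centre seen from above, and below 50 mm height); the buffing head sits at rest on the shaft, its hub's lower face within 3 mm of the flange and within 3 mm of the shaft's axis, upright within 0.06 rad (all of step 1 and all of step 2 and linear speed of buff below 0.03 m/s); the robot touches nothing.
It fails at once if the buffing head is pressed on the polisher with more than 40 N (contact force between buff and polisher above 40 N).
It fails at once if another thing on the shelf (daubing head, shoehorn, box, tin, jar, shoe brush) is moved more than 30 mm (distance of any of daub, shoehorn, polish_box, tin, jar, shoe_brush from where it was at the start of the episode above 0.03 m).
It fails at once if the dish is moved more than 40 mm (distance of dish from where it was at the start of the episode above 0.04 m).
It also fails if it takes over 67 s, if anything falls off the work surface, if the arm or the gripper's body presses on something with over 40 N, if the wrist force passes 120 N, or if a joint passes its speed limit or range.

ROBOT

A 6-joint arm with a two-finger parallel gripper is mounted at the origin on the work surface. World frame = base frame: x ahead of the robot, y to its left, z up, the work surface at z = 0. Lengths are in m, angles in rad, forces in N, time in s.
With the tool pointing down it reaches from about 0.35 to 0.775 m from the base axis. Payload 7.3 kg.
Tool frame: the origin (TCP) lies at the centre of the arm's flange, where the gripper is bolted on; the fingertips stand 178 mm ahead of it and the grasp point (between the pads) lies 159 mm ahead of it; z points along the fingers, y is the line along which they close (so a half turn about z gives the same grasp; the last joint's range is limited). The gripper opens to 92 mm and grips with 3 to 60 N. Pads are 19 mm wide; open, the fingers measure 130 mm over their backs; the gripper's body (75 mm by 190 mm) begins 47 mm behind the grasp point.
Start: joints at [-1.45, 0.342, 1.524, -0, 1.275, -0.146], TCP at [0.138, -0.506, 0.405] pointing down, gripper open.
Joint ranges: [-2.53, 2.53], [-0.77, 2.02], [0.04, 2.7], [-1, 4.14], [0.28, 2.66], [-3.11, 3.11]. Speed limits (rad/s): [2.57, 2.57, 3.14, 3.14, 3.14, 3.14].

INTERFACE

Orientations are given as [roll, pitch, yaw] about the fixed x, y, z axes, in that order (R = Rz(yaw) Ry(pitch) Rx(roll)).
In Python, from cell import telemetry, vision, ticket gives the robot as it stands.
- The arm moves only by the shell command python3 -m crank 'ROWS' [FORCE]. ROWS is JSON, a list of rows, each a list of 5 numbers: the gripper command: -1 is shut, 1 is fully open, values between are in proportion, then the shift along the tool's x, y, z in mm, then the turn about the tool's z in rad. In form: [[fingers, dx, dy, dz, roll], ...]. A call has 1 to 12 rows; each row is the pose to reach, as a shift and turn from the pose commanded when the call began, along the tool's axes at that moment; what a row does not reach only later rows make up. A row lasts 1/12 s, in which the tool goes at most 41.7 mm and 7.16 degrees, less where a joint would pass 70% of its speed; a pose out of reach is approached as far as the arm can. A call with a gripper value outside its range is refused whole. The fingers move at their own pace and stop on an object; FORCE is the grip in N (left out, the last holds). Time passes only in rows, so rows that repeat a pose let the fingers close. It gives the time, the measured TCP pose, the force, the opening and the grip force at its end, in the units of the state.
- telemetry.observe(): the state, without advancing time (a new reading comes with each control period).
- vision.read_camera(name): name is "side" or "top"; returns (picture, depth): 480x640x3 uint8, red, green, blue; 480x640 float32, m along the optical axis (not along the pixel's ray), 0 where there is no reading.
- vision.get_calibration(name): a dict with "camera_matrix" (3x3 intrinsics, pixels), "rvec" (rotation vector, rad) and "tvec" (3), from world to camera coordinates, as OpenCV has them. Camera axes: x right, y down, z forward; pixel columns grow to the right and rows downward; lengths in m; the calibration is good to about 2 mm. A picture is of the moment at which its call begins. get_calibration takes no time and is no camera call.
- ticket.hand_in(): hands the job in; it is judged then, once.
The state is a dict: "time": time; "qpos": joint angles; "qvel": joint speeds; "joint_efforts": joint torques, N m; "tool_pos": TCP position; "tool_rot": TCP orientation; "contact_force": force on the tool from outside, world axes, zero at the start; "torque": the same for the moment, N m; "opening": finger opening in m; "grip_force": force on a finger pad.
Only numpy, scipy, OpenCV 4.12 (cv2) and the standard library are available. Lean on these libraries where they do the work, as an engineer would, in place of code of your own. Each camera call takes 0.05 s, during which the arm holds its last target. There are 200 camera calls.

## Working session

There is one attempt and no reset: what is moved stays moved. The work goes in short steps, Python scripts to look and compute and a shell command to move; the robot and the scene stay as the last step left them, time stands still between calls to the robot, and variables do not carry over. Pictures are saved under pics/ and viewed, at most 10 in all, crops included, and the job is handed in when it is done.

```bash
ls && mkdir -p pics
cat > h.py <<'E'
import numpy as np, cv2
from cell import telemetry, vision
def grab(n):
    p,d=vision.read_camera(n); return p,d
def cal(n):
    c=vision.get_calibration(n); K=np.array(c["camera_matrix"],float); R,_=cv2.Rodrigues(np.array(c["rvec"],float)); t=np.array(c["tvec"],float).ravel(); return K,R,t
def cloud(n,d):
    K,R,t=cal(n); v,u=np.mgrid[:d.shape[0],:d.shape[1]]
    r=np.stack([(u-K[0,2])/K[0,0],(v-K[1,2])/K[1,1],np.ones_like(d)],-1)*d[...,None]
    return (r-t)@R
def ray(n,u,v,z):
    K,R,t=cal(n); r=R.T@np.linalg.inv(K)@[u,v,1]; c=-R.T@t; return c+r*(z-c[2])/r[2]
E
python3 - <<'E'
from h import *
for n in("top","side"):
    p,d=grab(n); cv2.imwrite(f"pics/{n}0.png",p[...,::-1]); np.savez(f"{n}0.npz",p=p,d=d)
    K,R,t=cal(n); print(n,K.tolist(),(-R.T@t).round(3),R[2].round(3),(d==0).mean())
print(telemetry.observe())
E
```

```text
pics
top [[579.5880369040419, 0.0, 326.79981482643296], [0.0, 579.5880369040419, 235.9687414518592], [0.0, 0.0, 1.0]] [0.186 0.047 1.566] [ 0.217  0.006 -0.976] 0.003961588541666667
side [[544.8223794670668, 0.0, 322.57039438789263], [0.0, 544.8223794670668, 245.3391642295014], [0.0, 0.0, 1.0]] [-0.017  0.643  1.059] [ 0.416 -0.484 -0.77 ] 0.004098307291666666
{'time': 0.1, 'qpos': array([-1.44999439e+00,  3.42674911e-01,  1.52490873e+00,  1.72147609e-05,
        1.27540432e+00, -1.45965467e-01]), 'qvel': array([-0.0004967 , -0.00237959, -0.00243155,  0.00113653,  0.00015261,
       -0.00012337]), 'joint_efforts': array([ 1.29172364e-03, -4.32004380e+01, -2.44694817e+01,  7.18781585e-02,
        5.26148966e-02, -3.65305823e-05]), 'tool_pos': array([ 0.13842513, -0.5063054 ,  0.40410739]), 'tool_rot': array([-3.14021458e+00, -2.19230691e-04,  2.66762226e-01]), 'contact_force': array([0.28354803, 0.30996351, 0.1081794 ]), 'torque': array([-0.04466351,  0.02707168, -0.03755212]), 'grip_force': 0.0, 'opening': 0.09163506947489228}
```

View pics/top0.png

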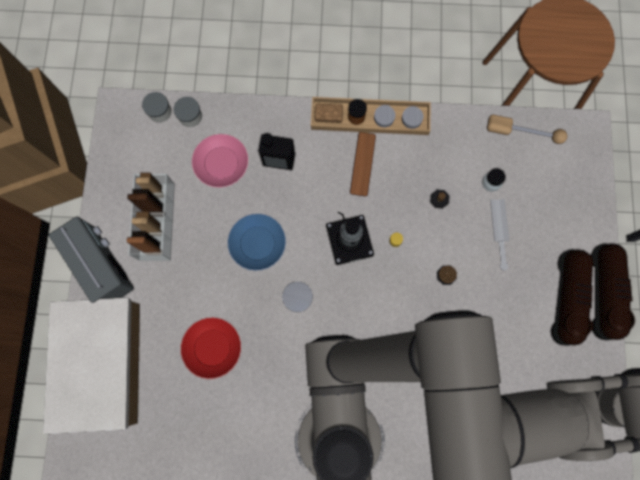

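View pics/side0.png

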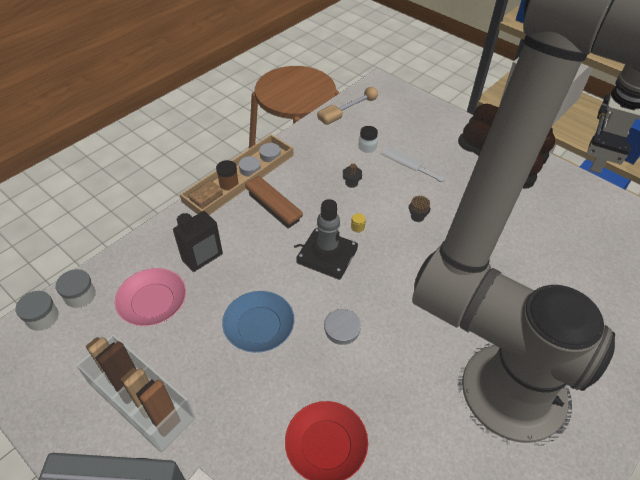

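The top view shows the polisher with its black cover at (350,232), and the yellow look-alike cap at (396,240). There are three dishes: blue (257,242), pink (220,160) and red (210,347); blue is the one meant. There are two heads: (440,198) in top, (352,175) in side, with a narrow tuft; and (447,275) in top, (420,208) in side, with a wide flat pad, which is the buff. I'll confirm this in an enlarged crop and measure.

Run:
```python
from h import *
s=np.load("side0.npz"); T=np.load("top0.npz")
a=cv2.resize(s['p'][150:250,310:450],(560,400),interpolation=3)
b=cv2.resize(T['p'][190:290,380:470],(240,266),interpolation=3)
im=np.zeros((400,800,3),np.uint8); im[:,:560]=a; im[:266,560:]=b
cv2.imwrite("pics/crop.png",im[...,::-1])
for n,D in(("top",T),("side",s)):
    P=cloud(n,D['d']); D=dict(p=D['p'],d=D['d'])
    hsv=cv2.cvtColor(D['p'],cv2.COLOR_RGB2HSV)
    # blue dish
    m=(hsv[...,0]>95)&(hsv[...,0]<120)&(hsv[...,1]>110)&(D['d']>0)
    k,l,st,c=cv2.connectedComponentsWithStats(m.astype(np.uint8))
    for j in range(1,k):
        if st[j,4]>500:
            q=P[l==j]; r=q[q[:,2]>.02]; print(n,"blue",c[j].round(1),st[j],q.min(0).round(3),q.max(0).round(3),"rim mid",((r.min(0)+r.max(0))/2).round(3)) 
    boxes={"top":dict(cover=(325,205,378,268),buff=(430,258,465,293),daub=(425,183,457,212),yel=(385,228,408,250)),"side":dict(cover=(300,190,360,275),buff=(402,188,438,225),daub=(338,158,368,190),yel=(347,210,370,235))}[n]
    for nm,(x0,y0,x1,y1) in boxes.items():
        q=P[y0:y1,x0:x1].reshape(-1,3); q=q[(q[:,2]>.012)]
        zm=np.percentile(q[:,2],99); t=q[q[:,2]>zm-.006]
        print(n,nm,"zmax",zm.round(4),"topmid",((t.min(0)+t.max(0))/2).round(4),"mean",t.mean(0).round(4),"ext",np.ptp(t,axis=0).round(3),len(t), "all ext",np.ptp(q,axis=0).round(3),"mid",((q.min(0)+q.max(0))/2).round(4))
```

```text
top blue [256.2 241.5] [ 229  215   55   54 2273] [ 0.43   0.174 -0.004] [0.58  0.322 0.034] rim mid [0.505 0.248 0.027]
top cover zmax 0.1907 topmid [0.3636 0.0136 0.8754] mean [ 5.013e-01 -5.000e-04  2.845e-01] ext [0.356 0.066 1.381] 114 all ext [0.413 0.134 1.554] mid [ 0.3923 -0.0039  0.7891]
top buff zmax 1.566 topmid [0.1858 0.0468 1.566 ] mean [0.1858 0.0468 1.566 ] ext [0. 0. 0.] 6 all ext [0.276 0.339 1.541] mid [ 0.324  -0.1229  0.7956]
top daub zmax 0.0722 topmid [ 0.4206 -0.1034  0.8164] mean [ 0.5855 -0.207   0.2731] ext [0.47  0.3   1.499] 22 all ext [0.514 0.319 1.554] mid [ 0.4428 -0.1127  0.7891]
top yel zmax 0.0447 topmid [ 0.5302 -0.1302  0.0425] mean [ 0.5283 -0.1311  0.0406] ext [0.031 0.033 0.007] 31 all ext [0.042 0.045 0.034] mid [ 0.5266 -0.1359  0.0292]
side cover zmax 0.1881 topmid [0.262  0.3106 0.6207] mean [0.4869 0.04   0.2426] ext [0.558 0.664 0.877] 170 all ext [0.671 0.787 1.047] mid [0.3185 0.2489 0.5358]
side buff zmax 1.0593 topmid [-0.0169  0.6425  1.0593] mean [-0.0169  0.6425  1.0593] ext [0. 0. 0.] 6 all ext [0.48  0.931 1.047] mid [0.2229 0.1772 0.5357]
side daub zmax 0.0695 topmid [0.3178 0.1958 0.5614] mean [ 0.6159 -0.2048  0.1101] ext [0.669 0.893 0.996] 23 all ext [0.691 0.915 1.047] mid [0.3285 0.1852 0.5358]
side yel zmax 1.0593 topmid [-0.0169  0.6425  1.0593] mean [-0.0169  0.6425  1.0593] ext [0. 0. 0.] 3 all ext [0.563 0.787 1.047] mid [0.2646 0.2489 0.5357]
```

View pics/crop.png

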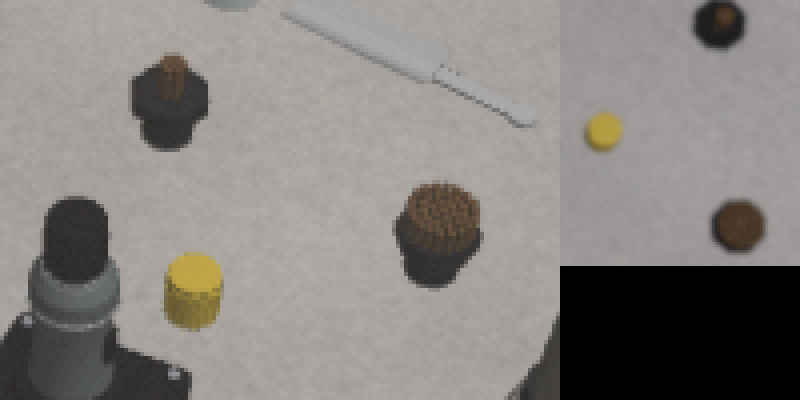

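The crop confirms it: the wide flat brown pad at top (447,275) is the buff, and the narrow tuft at top (440,198) is the daub. I'll measure them with the invalid depth pixels removed.

Run:
```python
from h import *
s=np.load("side0.npz"); T=np.load("top0.npz")
B={"top":dict(cover=(325,205,378,268),buff=(430,258,465,293),daub=(425,183,457,212)),"side":dict(cover=(300,190,360,240),buff=(402,188,438,225),daub=(338,158,368,190))}
for n,D in(("top",T),("side",s)):
    p,d=D['p'],D['d']; P=cloud(n,d); hsv=cv2.cvtColor(p,cv2.COLOR_RGB2HSV)
    for nm,(x0,y0,x1,y1) in B[n].items():
        ok=d[y0:y1,x0:x1]>0; v,u=np.nonzero(ok); q=P[y0:y1,x0:x1][ok]
        zm=np.percentile(q[:,2],99.5); k=q[:,2]>zm-.01; t=q[k]
        print(n,nm,"zmax",zm.round(4),"topmid",((t.min(0)+t.max(0))/2).round(4),"mean",t.mean(0).round(4),"ext",np.ptp(t,axis=0).round(3),k.sum())
        ht={"cover":.186,"buff":.058,"daub":.066}[nm]
        print("   px",u[k].mean()+x0,v[k].mean()+y0,"ray",ray(n,u[k].mean()+x0,v[k].mean()+y0,ht).round(4))
    # colour-based: dark cover; brown pad
    g=p.astype(int)
    for nm,(x0,y0,x1,y1) in B[n].items():
        c=g[y0:y1,x0:x1]; h=hsv[y0:y1,x0:x1]
        if nm=="cover": m=c.max(2)<(55 if n=="side" else 60)
        else: m=(c[...,0]-c[...,2]>25)&(h[...,1]>80)
        kk,l,st,ce=cv2.connectedComponentsWithStats(m.astype(np.uint8))
        if kk>1:
            j=1+st[1:,4].argmax(); print("  colour",nm,ce[j]+[x0,y0],st[j]+[x0,y0,0,0,0],"ray",ray(n,*(ce[j]+[x0,y0]),{"cover":.186,"buff":.058,"daub":.066}[nm]).round(4))
# buff plate outline in top view: all pixels of the head vs grey shelf
x0,y0,x1,y1=432,260,463,291
g=cv2.resize(T['p'][y0:y1,x0:x1],None,fx=8,fy=8,interpolation=3); gr=cv2.cvtColor(g,cv2.COLOR_RGB2GRAY)
m=(gr<100).astype(np.uint8); cs,_=cv2.findContours(m,0,2); c=max(cs,key=cv2.contourArea)[:,0]/8+[x0,y0]
w=np.array([ray("top",*q,.034)[:2] for q in c]); o=(w.min(0)+w.max(0))/2
for a in range(0,180,5):
    e=[np.cos(np.radians(a)),np.sin(np.radians(a))]; pr=w@e; print(a,round(np.ptp(pr)*1e3,1),end="; ")
print(o)
```

```text
top cover zmax 0.1899 topmid [ 0.5248 -0.0048  0.1878] mean [ 0.5247 -0.0042  0.1861] ext [0.036 0.035 0.016] 160
   px 351.8125 224.59375 ray [ 0.5247 -0.0042  0.186 ]
top buff zmax 0.0632 topmid [ 0.4379 -0.2652  0.06  ] mean [ 0.4377 -0.2654  0.0584] ext [0.047 0.046 0.014] 198
   px 447.48989898989896 272.95959595959596 ray [ 0.4377 -0.2655  0.058 ]
top daub zmax 0.0697 topmid [ 0.649  -0.2456  0.0662] mean [ 0.6477 -0.2461  0.0661] ext [0.018 0.016 0.012] 36
   px 441.1666666666667 195.13888888888889 ray [ 0.6477 -0.2462  0.066 ]
  colour cover [349.13017751 240.01997041] [ 327  217   46   47 1352] ray [0.4857 0.0008 0.186 ]
  colour buff [447.4        274.05853659] [440 267  16  16 205] ray [ 0.4348 -0.2653  0.058 ]
  colour daub [441.29411765 195.73529412] [439 193   6   7  34] ray [ 0.6461 -0.2465  0.066 ]
side cover zmax 0.1881 topmid [ 0.5226 -0.0026  0.184 ] mean [ 0.5211 -0.0007  0.1855] ext [0.036 0.037 0.012] 177
   px 328.56497175141243 205.66101694915255 ray [ 5.208e-01 -2.000e-04  1.860e-01]
side buff zmax 0.0619 topmid [ 0.4357 -0.2632  0.0576] mean [ 0.4346 -0.2627
[... 240 characters left out ...]
41463415 166.8780487804878 ray [ 0.643  -0.2403  0.066 ]
  colour cover [328.79335793 209.6199262 ] [321 200  16  20 271] ray [0.5124 0.0085 0.186 ]
  colour buff [420.61594203 202.35507246] [412 196  18  13 138] ray [ 0.434  -0.2636  0.058 ]
  colour daub [352.61904762 165.57142857] [350 164   6   4  21] ray [ 0.6459 -0.2447  0.066 ]
0 52.2; 5 51.6; 10 53.1; 15 54.2; 20 54.9; 25 55.2; 30 55.0; 35 54.4; 40 53.5; 45 52.1; 50 52.5; 55 53.7; 60 54.4; 65 54.9; 70 55.4; 75 55.5; 80 55.1; 85 54.3; 90 53.1; 95 54.8; 100 56.3; 105 57.3; 110 57.9; 115 58.1; 120 58.1; 125 57.9; 130 57.3; 135 56.2; 140 56.8; 145 57.8; 150 58.3; 155 58.4; 160 58.0; 165 57.2; 170 56.0; 175 54.3; [ 0.43507803 -0.2690058 ]
```

Measured values: cover axis about (0.524,-0.0035), top at 0.187 (expected 0.186). Buff about (0.437,-0.264), top about 0.058, with octagon flats at about 2° mod 45°. Dish about (0.505,0.248). All are within reach. Next I'll move above the cover.

```bash
cat >> h.py <<'E'
from scipy.spatial.transform import Rotation as Ro
def go(x,y,z,yaw=None):
    s=telemetry.observe(); R=Ro.from_euler('xyz',s['tool_rot']).as_matrix()
    yw=s['tool_rot'][2]; d=R.T@(np.array([x,y,z])-s['tool_pos'])*1e3
    print("shift mm",d.round(1),"roll",0 if yaw is None else round(yw-yaw,3),"| t",round(s['time'],2),"pos",s['tool_pos'].round(4),"rot",s['tool_rot'].round(4),"F",s['contact_force'].round(1),"open",round(s['opening'],4),"grip",round(s['grip_force'],1),"q",s['qpos'].round(2))
E
python3 -c "
from h import *
go(.524,-.0035,.39,.035)"
```

```text
shift mm [ 504.5 -383.4   14.7] roll 0.232 | t 0.1 pos [ 0.1384 -0.5063  0.4041] rot [-3.1402e+00 -2.0000e-04  2.6680e-01] F [0.3 0.3 0.1] open 0.0916 grip 0.0 q [-1.45  0.34  1.52  0.    1.28 -0.15]
```

```bash
python3 -m crank '[[0.4,504.5,-383.4,14,0.232],[0.4,504.5,-383.4,14,0.232],[0.4,504.5,-383.4,14,0.232],[0.4,504.5,-383.4,14,0.232],[0.4,504.5,-383.4,14,0.232],[0.4,504.5,-383.4,14,0.232],[0.4,504.5,-383.4,14,0.232],[0.4,504.5,-383.4,14,0.232],[0.4,504.5,-383.4,14,0.232],[0.4,504.5,-383.4,14,0.232],[0.4,504.5,-383.4,14,0.232],[0.4,504.5,-383.4,14,0.232]]' 15 && python3 -c "
from h import *
go(.524,-.0035,.39,.035)"
```

```text
time: 1.1
tool_pos: [0.4432, -0.1079, 0.3935]
tool_rot: [3.142, 0.0, 0.035]
contact_force: [-0.3, -0.5, 0.3]
opening: 0.064
grip_force: 0.0
shift mm [  84.4 -101.5    3.5] roll -0.0 | t 1.1 pos [ 0.4432 -0.1079  0.3935] rot [3.1415e+00 3.0000e-04 3.4900e-02] F [-0.3 -0.5  0.3] open 0.064 grip 0.0 q [-0.41  0.23  1.72 -0.    1.2   1.13]
```

```bash
python3 -m crank '[[0.4,28,-34,0,0],[0.4,56,-68,0,0],[0.4,80,-96,0,0],[0.4,84,-101,0,0],[0.4,84,-101,0,0],[0.4,84,-101,0,0],[0.4,84,-101,0,0]]'
python3 - <<'E'
from h import *
go(.524,-.0035,.333,.035)
E
```

```text
time: 1.68
tool_pos: [0.5223, -0.0069, 0.3934]
tool_rot: [3.141, 0.001, 0.034]
contact_force: [0.1, 0.0, -0.0]
opening: 0.0645
grip_force: 0.0
shift mm [ 1.9 -3.4 60.4] roll -0.001 | t 1.68 pos [ 0.5223 -0.0069  0.3934] rot [3.1413e+00 1.1000e-03 3.3800e-02] F [ 0.1  0.  -0. ] open 0.0645 grip 0.0 q [-0.16  0.35  1.55 -0.    1.25  1.38]
```

```bash
python3 -m crank '[[0.4,2,-3.4,20,0],[0.4,2,-3.4,40,0],[0.4,2,-3.4,55,0],[0.4,2,-3.4,60,0],[0.4,2,-3.4,60,0],[-1,2,-3.4,60,0],[-1,2,-3.4,60,0],[-1,2,-3.4,60,0],[-1,2,-3.4,60,0],[-1,2,-3.4,60,0],[-1,2,-3.4,60,0],[-1,2,-3.4,60,0]]' 12
python3 - <<'E'
from h import *
go(.505,.248,.44,.035)
E
```

```text
time: 2.68
tool_pos: [0.5249, -0.0029, 0.3341]
tool_rot: [3.14, -0.001, 0.035]
contact_force: [-0.7, -4.4, 2.5]
opening: 0.0352
grip_force: 12.0
shift mm [ -11.1 -251.4 -106.2] roll -0.0 | t 2.68 pos [ 0.5249 -0.0029  0.3341] rot [ 3.1404e+00 -9.0000e-04  3.4900e-02] F [-0.7 -4.4  2.5] open 0.0352 grip 12.0 q [-0.15  0.41  1.63 -0.    1.1   1.39]
```

```bash
python3 -m crank '[[-1,0,0,-10,0],[-1,0,0,-25,0],[-1,0,0,-45,0],[-1,0,0,-60,0],[-1,-1,-30,-62,0],[-1,-3,-65,-62,0],[-1,-5,-100,-62,0],[-1,-6,-135,-62,0],[-1,-7,-170,-62,0],[-1,-9,-205,-62,0],[-1,-10,-235,-62,0],[-1,-11,-251,-62,0]]'
python3 - <<'E'
from h import *
p,d=grab("side"); cv2.imwrite("pics/side1.png",p[...,::-1]); np.savez("side1.npz",p=p,d=d)
p,d=grab("top"); cv2.imwrite("pics/top1.png",p[...,::-1]); np.savez("top1.npz",p=p,d=d)
go(.505,.248,.194,.035)
E
```

```text
time: 3.68
tool_pos: [0.5041, 0.2513, 0.3956]
tool_rot: [-3.14, 0.001, 0.037]
contact_force: [0.5, 0.1, 0.1]
opening: 0.0358
grip_force: 12.0
shift mm [  0.9   3.  201.5] roll 0.004 | t 3.78 pos [0.5042 0.2507 0.3955] rot [-3.1405e+00  9.0000e-04  3.8800e-02] F [ 0.6 -0.3 -0.5] open 0.0356 grip 12.0 q [0.33 0.42 1.43 0.   1.29 1.86]
```

View pics/side1.png

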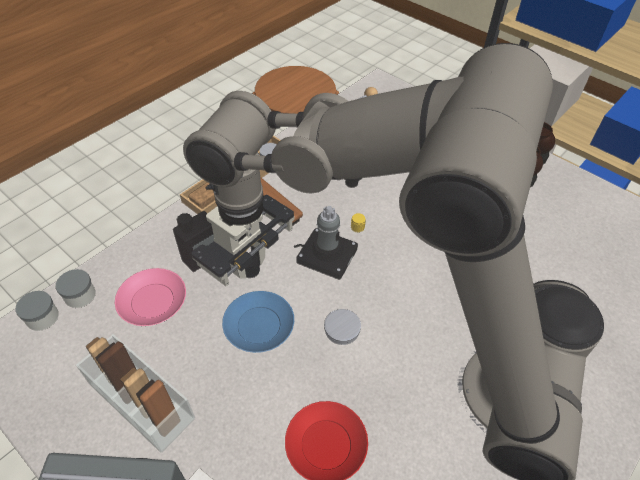

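The side view shows the cover in the gripper at (252,265) above the blue dish (258,322), with the bare shaft at (328,213). I'll check the dish centre, the box clearance and the bare shaft by measurement.

Run:
```python
from h import *
for f,n,b,sb,pb in(("side0","side",(215,285,300,360),(316,200,340,225),(170,205,225,272)),("top0","top",(225,210,290,275),None,(255,130,300,172)),("side1","side",None,(314,200,342,228),None),("top1","top",None,(335,205,370,250),None)):
    D=np.load(f+".npz"); P=cloud(n,D['d']); p=D['p'].astype(int); ok=D['d']>0
    if b:
        x0,y0,x1,y1=b; m=ok[y0:y1,x0:x1]&(p[y0:y1,x0:x1,2]-p[y0:y1,x0:x1,0]>40); q=P[y0:y1,x0:x1][m]; r=q[q[:,2]>.018]
        print(f,"dish",((q.min(0)+q.max(0))/2).round(4),np.ptp(q,axis=0).round(3), "rim circ",(np.linalg.lstsq(np.c_[2*r[:,:2],np.ones(len(r))],(r[:,:2]**2).sum(1),rcond=None)[0][:2]).round(4))
    if pb:
        x0,y0,x1,y1=pb; q=P[y0:y1,x0:x1][ok[y0:y1,x0:x1]]; q=q[q[:,2]>.05]; print("box",q.min(0).round(3),q.max(0).round(3))
    if sb:
        x0,y0,x1,y1=sb; q=P[y0:y1,x0:x1][ok[y0:y1,x0:x1]]; 
        for lo,hi in((.155,.168),(.168,.19)):
            r=q[(q[:,2]>lo)&(q[:,2]<hi)]; 
            if len(r): print(f,"shaft",lo,hi,((r.min(0)+r.max(0))/2).round(4),np.ptp(r,axis=0).round(3),len(r))
```

```text
side0 dish [0.504  0.2484 0.0151] [0.159 0.156 0.033] rim circ [0.502  0.2494]
box [0.713 0.162 0.05 ] [0.78  0.255 0.165]
side0 shaft 0.155 0.168 [0.5191 0.0008 0.1616] [0.029 0.031 0.013] 66
side0 shaft 0.168 0.19 [ 0.5224 -0.0016  0.1791] [0.037 0.039 0.022] 221
top0 dish [0.5056 0.2474 0.0147] [0.15  0.152 0.038] rim circ [0.5058 0.2476]
box [0.716 0.159 0.051] [0.78  0.252 0.165]
side1 shaft 0.155 0.168 [ 0.5225 -0.0024  0.1615] [0.028 0.026 0.013] 67
side1 shaft 0.168 0.19 [ 0.5225 -0.0012  0.1729] [0.028 0.021 0.01 ] 56
top1 shaft 0.155 0.168 [ 0.523  -0.0036  0.1614] [0.031 0.031 0.013] 33
top1 shaft 0.168 0.19 [ 0.5245 -0.0041  0.1753] [0.024 0.022 0.014] 56
```

```bash
python3 -m crank '[[-1,1,3,35,0],[-1,1,3,70,0],[-1,1,3,105,0],[-1,1,3,140,0],[-1,1,3,170,0],[-1,1,3,188,0],[-1,1,3,197,0],[-1,1,3,202,0],[-1,1,3,202,0],[-1,1,3,202,0]]'
python3 - <<'E'
from h import *
go(.505,.248,.190,.035)
E
```

```text
time: 4.62
tool_pos: [0.5067, 0.2448, 0.1948]
tool_rot: [-3.141, -0.002, 0.035]
contact_force: [0.7, -0.1, 0.0]
opening: 0.0354
grip_force: 12.0
shift mm [-1.6 -3.2  4.8] roll -0.0 | t 4.62 pos [0.5067 0.2448 0.1948] rot [-3.1411e+00 -1.7000e-03  3.4500e-02] F [ 0.7 -0.1  0. ] open 0.0354 grip 12.0 q [ 0.31  0.65  1.66 -0.    0.83  1.85]
```

```bash
python3 -m crank '[[-1,0,0,4,0],[-1,0,0,4,0],[-1,0,0,4,0],[0.15,0,0,4,0],[0.15,0,0,4,0],[0.15,0,0,4,0],[0.15,0,0,0,0],[0.15,0,0,-20,0],[0.15,0,0,-55,0],[0.15,0,0,-90,0],[0.4,0,0,-125,0],[0.4,0,0,-160,0]]'
python3 - <<'E'
from h import *
p,d=grab("side"); 
im=cv2.resize(p[270:370,200:320],(480,400),interpolation=3); cv2.imwrite("pics/dish2.png",im[...,::-1])
go(.437,-.264,.40,.035)
E
```

```text
time: 5.62
tool_pos: [0.5058, 0.2448, 0.3557]
tool_rot: [3.142, -0.0, 0.035]
contact_force: [0.3, 0.5, 0.3]
opening: 0.0616
grip_force: 0.0
shift mm [-87.5 506.5 -39.5] roll 0.0 | t 5.67 pos [0.5071 0.2454 0.3632] rot [-3.1382 -0.012   0.035 ] F [1.8 0.7 6.3] open 0.0631 grip 0.0 q [ 0.31  0.44  1.49 -0.    1.2   1.85]
```

View pics/dish2.png

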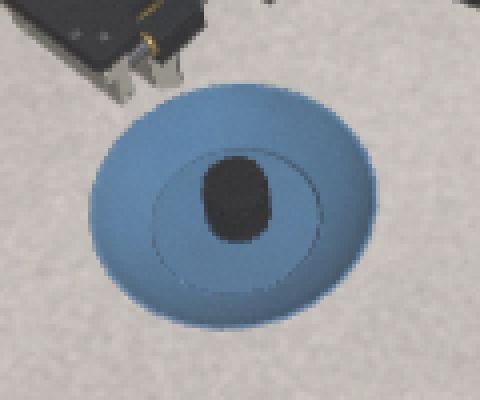

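The crop shows the cover standing upright in the middle of the blue dish, at crop (237,200). Next is the buff.

```bash
python3 -m crank '[[0.6,0,0,-40,0],[0.6,-87.5,506,-40,0],[0.6,-87.5,506,-40,0],[0.6,-87.5,506,-40,0],[0.6,-87.5,506,-40,0],[0.6,-87.5,506,-40,0],[0.6,-87.5,506,-40,0],[0.6,-87.5,506,-40,0],[0.6,-87.5,506,-40,0],[0.6,-87.5,506,-40,0],[0.6,-87.5,506,-40,0],[0.6,-87.5,506,-40,0]]'
python3 - <<'E'
from h import *
go(.437,-.264,.25,.035)
E
```

```text
time: 6.67
tool_pos: [0.443, -0.211, 0.394]
tool_rot: [3.141, -0.001, 0.035]
contact_force: [0.8, -0.1, 0.2]
opening: 0.0734
grip_force: 0.0
shift mm [ -7.9  52.7 144. ] roll -0.0 | t 6.67 pos [ 0.443 -0.211  0.394] rot [ 3.1412e+00 -6.0000e-04  3.4700e-02] F [ 0.8 -0.1  0.2] open 0.0734 grip 0.0 q [-0.6   0.29  1.63  0.    1.22  0.94]
```

```bash
python3 -m crank '[[0.8,-5,30,30,0],[0.8,-8,50,65,0],[0.8,-8,53,100,0],[0.8,-8,53,130,0],[0.8,-8,53,144,0],[0.8,-8,53,144,0],[0.8,-8,53,144,0],[0.8,-8,53,144,0]]'
python3 - <<'E'
from h import *
go(.437,-.264,.193,.035)
E
```

```text
time: 7.33
tool_pos: [0.4382, -0.2626, 0.251]
tool_rot: [3.14, -0.002, 0.035]
contact_force: [0.3, -0.4, 0.4]
opening: 0.0829
grip_force: 0.0
shift mm [-1.3  1.2 58. ] roll 0.0 | t 7.33 pos [ 0.4382 -0.2626  0.251 ] rot [ 3.14e+00 -1.70e-03  3.51e-02] F [ 0.3 -0.4  0.4] open 0.0829 grip 0.0 q [-0.69  0.5   1.76 -0.    0.88  0.85]
```

```bash
python3 -m crank '[[0.8,-1,1,20,0],[0.8,-1,1,40,0],[0.8,-1,1,54,0],[0.8,-1,1,58,0],[0.8,-1,1,58,0],[-1,-1,1,58,0],[-1,-1,1,58,0],[-1,-1,1,58,0],[-1,-1,1,58,0],[-1,-1,1,58,0],[-1,-1,1,58,0],[-1,-1,1,58,0]]' 25
python3 - <<'E'
from h import *
go(.5235,-.003,.40,.035)
E
```

```text
time: 8.33
tool_pos: [0.4369, -0.2636, 0.1922]
tool_rot: [3.141, -0.001, 0.035]
contact_force: [-0.6, 0.3, 5.6]
opening: 0.0516
grip_force: 25.0
shift mm [  95.8 -257.3 -207.9] roll -0.0 | t 8.33 pos [ 0.4369 -0.2636  0.1922] rot [ 3.1407e+00 -8.0000e-04  3.4800e-02] F [-0.6  0.3  5.6] open 0.0516 grip 25.0 q [-0.69  0.59  1.81 -0.    0.74  0.84]
```

```bash
python3 -m crank '[[-1,0,0,-12,0],[-1,0,0,-40,0],[-1,0,0,-75,0],[-1,0,0,-112,0],[-1,0,0,-149,0],[-1,0,0,-185,0],[-1,10,-28,-205,0],[-1,25,-65,-208,0],[-1,38,-102,-208,0],[-1,52,-139,-208,0],[-1,66,-176,-208,0],[-1,80,-213,-208,0]]'
python3 - <<'E'
from h import *
go(.5235,-.003,.39,.035)
E
```

```text
time: 9.33
tool_pos: [0.5093, -0.0459, 0.3995]
tool_rot: [-3.141, 0.001, 0.034]
contact_force: [0.4, 0.3, -2.1]
opening: 0.0517
grip_force: 25.0
shift mm [ 15.7 -42.4   9.5] roll -0.001 | t 9.33 pos [ 0.5093 -0.0459  0.3995] rot [-3.1414e+00  6.0000e-04  3.4400e-02] F [ 0.4  0.3 -2.1] open 0.0517 grip 25.0 q [-0.24  0.32  1.57  0.    1.25  1.3 ]
```

```bash
python3 -m crank '[[-1,8,-21,2,0],[-1,15,-40,6,0],[-1,16,-42,9,0],[-1,16,-42,9,0],[-1,16,-42,9,0],[-1,16,-42,9,0]]'
python3 - <<'E'
from h import *
p,d=grab("side"); cv2.imwrite("pics/s3.png",cv2.resize(p[150:260,260:400],(700,550),interpolation=3)[...,::-1]); np.savez("side3.npz",p=p,d=d)
p,d=grab("top"); np.savez("top3.npz",p=p,d=d)
go(.5235,-.003,.375,.035)
E
```

```text
time: 9.83
tool_pos: [0.5236, -0.0062, 0.3906]
tool_rot: [3.141, 0.0, 0.034]
contact_force: [0.4, -0.2, -1.2]
opening: 0.0518
grip_force: 25.0
shift mm [-0.  -3.3 15.8] roll -0.002 | t 9.93 pos [ 0.5236 -0.0063  0.3908] rot [ 3.1413e+00 -1.0000e-04  3.3200e-02] F [ 0.6 -0.2 -0.3] open 0.0515 grip 25.0 q [-0.16  0.35  1.55 -0.    1.24  1.38]
```

View pics/s3.png

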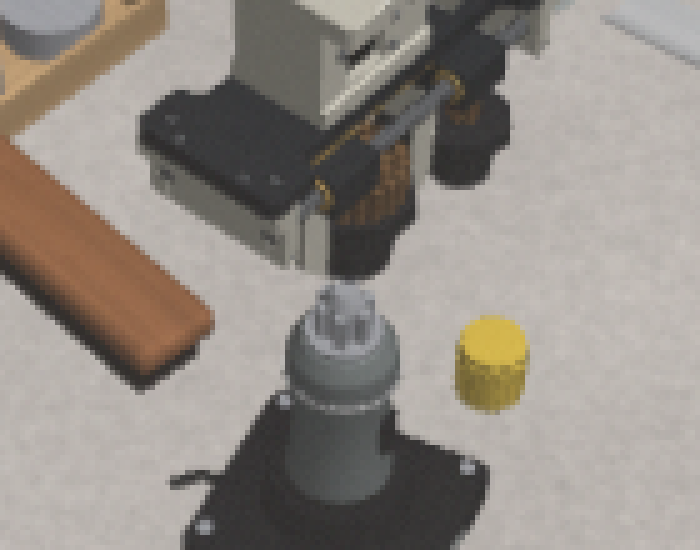

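The side crop shows the hub at (357,255), just above the splined nose at (345,285). I'll measure the offset within the one view.

Run:
```python
from h import *
from scipy.optimize import least_squares
D=np.load("side3.npz"); P=cloud("side",D['d']); m=np.zeros(D['d'].shape,bool); m[190:208,324:342]=1
m&=(D['d']>0)&(P[...,2]>.19)&(P[...,2]<.224)&(D['p'].max(2)<70)
q=P[m]; print(len(q),q.mean(0),q.min(0),q.max(0))
f=least_squares(lambda c:np.hypot(q[:,0]-c[0],q[:,1]-c[1])-.018,[.524,-.004],loss='soft_l1',f_scale=.002); print("hub",f.x.round(4),np.abs(f.fun).mean())
v,u=np.nonzero(m); print("hub px",u.min(),u.max(),v.min(),v.max(),[int(np.ptp(u[v==k])) for k in np.unique(v)],[(u[v==k].max()) for k in np.unique(v)])
for s in("side1","side3"):
    D=np.load(s+".npz"); P=cloud("side",D['d']); m=np.zeros(D['d'].shape,bool); m[200:230,314:342]=1
    m&=(D['d']>0)&(P[...,2]>.152)&(P[...,2]<.18)&(D['p'].max(2)>90); q=P[m]
    v,u=np.nonzero(m); print(s,len(q),"shaft mean u,v",u.mean(),u.min(),u.max(),v.min(),v.max(),((q.min(0)+q.max(0))/2).round(4))
```

```text
56 [0.50958278 0.00525934 0.20995056] [ 0.5023369  -0.01006355  0.20056955] [0.51903548 0.01443413 0.22128842]
hub [ 0.5228 -0.0044] 0.001272961970531961
hub px 326 337 199 205 [0, 11, 11, 10, 9, 8, 1] [np.int64(337), np.int64(337), np.int64(337), np.int64(336), np.int64(335), np.int64(334), np.int64(330)]
side1 138 shaft mean u,v 328.30434782608694 321 335 206 221 [ 0.5225 -0.0012  0.1649]
side3 135 shaft mean u,v 328.31851851851854 321 336 206 220 [ 5.218e-01 -1.000e-04  1.659e-01]
```

```bash
python3 -m crank '[[-1,0,-3.3,2,0],[-1,0,-3.3,6,0],[-1,0,-3.3,11,0],[-1,0,-3.3,16,0],[-1,0,-3.3,20,0],[-1,0,-3.3,23,0],[-1,0,-3.3,25,0],[-1,0,-3.3,26,0],[-1,0,-3.3,26,0]]'
python3 - <<'E'
from h import *
go(.5235,-.003,.3602)
E
```

```text
time: 10.68
tool_pos: [0.5237, -0.002, 0.3645]
tool_rot: [3.141, -0.0, 0.035]
contact_force: [-0.1, -0.3, -0.5]
opening: 0.0517
grip_force: 25.0
shift mm [-0.3  1.   4.3] roll 0 | t 10.68 pos [ 0.5237 -0.002   0.3645] rot [ 3.1413 -0.      0.0348] F [-0.1 -0.3 -0.5] open 0.0517 grip 25.0 q [-0.15  0.38  1.59 -0.    1.18  1.39]
```

```bash
python3 -m crank '[[-1,0,1,2,0],[-1,0,1,3.5,0],[-1,0,1,4.5,0],[-1,0,1,5.3,0],[-1,0,1,5.3,0],[-1,0,1,5.3,0]]'
python3 - <<'E'
from h import *
go(.5235,-.003,.3602)
E
```

```text
time: 11.18
tool_pos: [0.5239, -0.0032, 0.3597]
tool_rot: [3.141, -0.001, 0.035]
contact_force: [1.6, -3.3, 2.3]
opening: 0.0515
grip_force: 25.0
shift mm [-0.4 -0.2 -0.5] roll 0 | t 11.18 pos [ 0.5239 -0.0032  0.3597] rot [ 3.1407e+00 -1.2000e-03  3.4800e-02] F [ 1.6 -3.3  2.3] open 0.0515 grip 25.0 q [-0.15  0.38  1.6  -0.    1.16  1.38]
```

```bash
python3 -m crank '[[-1,0.3,0.7,0.5,0],[-1,0.3,0.7,0.8,0],[-1,0.3,0.7,0.8,0.05],[-1,0.3,0.7,0.8,0.1],[-1,0.3,0.7,0.8,0.15],[-1,0.3,0.7,0.8,0.2]]'
python3 - <<'E'
from h import *
go(.5235,-.003,.3602); print(telemetry.observe()['torque'])
E
```

```text
time: 11.68
tool_pos: [0.5242, -0.0036, 0.3591]
tool_rot: [3.142, -0.001, -0.168]
contact_force: [0.7, -0.9, 4.9]
opening: 0.0517
grip_force: 25.0
shift mm [-0.8 -0.5 -1.1] roll 0 | t 11.68 pos [ 0.5242 -0.0036  0.3591] rot [ 3.1416e+00 -1.4000e-03 -1.6750e-01] F [ 0.7 -0.9  4.9] open 0.0517 grip 25.0 q [-0.15  0.38  1.6  -0.    1.16  1.59]
[-0.31102156 -0.12443468  0.05795316]
```

```bash
python3 -m crank '[[-1,0,0,0.2,0.05],[-1,0,0,0.2,0.1],[-1,0,0,0.2,0.15],[-1,0,0,0.2,0.2],[-1,0,0,0.2,0.25],[-1,0,0,0.2,0.3]]'
python3 - <<'E'
from h import *
go(.5235,-.003,.3602); print(telemetry.observe()['torque'])
E
```

```text
time: 12.18
tool_pos: [0.5243, -0.0037, 0.359]
tool_rot: [-3.141, -0.002, -0.468]
contact_force: [1.4, -1.6, 5.0]
opening: 0.0517
grip_force: 25.0
shift mm [-1.  -0.3 -1.2] roll 0 | t 12.18 pos [ 0.5243 -0.0037  0.359 ] rot [-3.1415e+00 -1.7000e-03 -4.6750e-01] F [ 1.4 -1.6  5. ] open 0.0517 grip 25.0 q [-0.15  0.38  1.6  -0.    1.16  1.89]
[-0.44251705 -0.17047865  0.05206307]
```

```bash
python3 -m crank '[[-1,0.4,0.2,0,0.05],[-1,0.4,0.2,0,0.1],[-1,0.4,0.2,0,0.15],[-1,0.4,0.2,0,0.2],[-1,0.4,0.2,0,0.25],[-1,0.4,0.2,0,0.3]]'
python3 - <<'E'
from h import *
go(.5235,-.003,.3602); print(telemetry.observe()['torque'])
E
```

```text
time: 12.68
tool_pos: [0.5244, -0.0041, 0.3587]
tool_rot: [-3.141, -0.001, -0.768]
contact_force: [1.0, -3.9, 1.5]
opening: 0.0522
grip_force: 25.0
shift mm [-1.5 -0.2 -1.5] roll 0 | t 12.68 pos [ 0.5244 -0.0041  0.3587] rot [-3.1414e+00 -1.2000e-03 -7.6760e-01] F [ 1.  -3.9  1.5] open 0.0522 grip 25.0 q [-0.15  0.38  1.6  -0.    1.16  2.18]
[-0.545353   -0.03458811 -0.0341114 ]
```

```bash
python3 -m crank '[[-1,0.4,0.4,0.7,0],[-1,0.4,0.4,1.4,0],[-1,0.4,0.4,2,0],[-1,0.4,0.4,2,0]]'
python3 - <<'E'
from h import *
go(.5235,-.003,.3602); print(telemetry.observe()['torque'])
E
```

```text
time: 13.02
tool_pos: [0.5242, -0.0046, 0.3559]
tool_rot: [3.141, 0.001, -0.764]
contact_force: [-0.6, -2.1, -0.7]
opening: 0.0518
grip_force: 25.0
shift mm [-1.6 -0.7 -4.3] roll 0 | t 13.02 pos [ 0.5242 -0.0046  0.3559] rot [ 3.1409e+00  7.0000e-04 -7.6430e-01] F [-0.6 -2.1 -0.7] open 0.0518 grip 25.0 q [-0.15  0.39  1.6  -0.    1.16  2.18]
[-0.39840464  0.00449512  0.00110647]
```

It has meshed: 4 mm below the tooth tops with no axial force. I'll slide it down.

```bash
python3 -m crank '[[-1,0.2,0.3,1.5,0],[-1,0.2,0.3,3,0],[-1,0.2,0.3,4.5,0],[-1,0.2,0.3,6,0],[-1,0.2,0.3,7.5,0],[-1,0.2,0.3,9,0],[-1,0.2,0.3,10,0],[-1,0.2,0.3,11,0],[-1,0.2,0.3,11,0]]'
python3 - <<'E'
from h import *
go(.5235,-.003,.3422); print(telemetry.observe()['torque'])
E
```

```text
time: 13.77
tool_pos: [0.5242, -0.0049, 0.3451]
tool_rot: [3.141, 0.0, -0.765]
contact_force: [0.5, -2.0, -0.6]
opening: 0.0518
grip_force: 25.0
shift mm [-1.9 -0.9  2.9] roll 0 | t 13.77 pos [ 0.5242 -0.0049  0.3451] rot [ 3.1414e+00  2.0000e-04 -7.6530e-01] F [ 0.5 -2.  -0.6] open 0.0518 grip 25.0 q [-0.16  0.4   1.62 -0.    1.13  2.18]
[-0.22972071 -0.01471795 -0.02511989]
```

```bash
python3 -m crank '[[-1,0,0,1,0],[-1,0,0,2,0],[-1,0,0,2.7,0],[-1,0,0,3.3,0],[-1,0,0,3.3,0],[-1,0,0,3.3,0]]'
python3 - <<'E'
from h import *
go(.5235,-.003,.3422); print(telemetry.observe()['torque'])
E
```

```text
time: 14.27
tool_pos: [0.5242, -0.0049, 0.3421]
tool_rot: [3.142, -0.0, -0.765]
contact_force: [-0.6, -1.8, -0.6]
opening: 0.052
grip_force: 25.0
shift mm [-1.9 -0.9 -0.1] roll 0 | t 14.27 pos [ 0.5242 -0.0049  0.3421] rot [ 3.1415e+00 -1.0000e-04 -7.6520e-01] F [-0.6 -1.8 -0.6] open 0.052 grip 25.0 q [-0.16  0.4   1.62 -0.    1.12  2.18]
[-0.22271293  0.04693806 -0.01278237]
```

```bash
python3 -m crank '[[-1,0,0,0.5,0],[-1,0,0,1,0],[-1,0,0,1,0],[-1,0,0,1.5,0],[-1,0,0,1.5,0]]'
python3 - <<'E'
from h import *
go(.5235,-.003,.3422); print(telemetry.observe()['torque'])
E
```

```text
time: 14.68
tool_pos: [0.5243, -0.005, 0.3409]
tool_rot: [-3.141, -0.001, -0.765]
contact_force: [-0.8, -2.9, 5.9]
opening: 0.0518
grip_force: 25.0
shift mm [-1.9 -0.9 -1.3] roll 0 | t 14.68 pos [ 0.5243 -0.005   0.3409] rot [-3.1415e+00 -6.0000e-04 -7.6520e-01] F [-0.8 -2.9  5.9] open 0.0518 grip 25.0 q [-0.16  0.4   1.62 -0.    1.12  2.18]
[-0.29796279  0.28297219  0.00183149]
```

It is fully home: the flange stops it at 0.3415 with 6 N, 18 mm below the tooth tops. I'll release and retreat.

```bash
python3 -m crank '[[-1,0,0,-0.7,0],[-1,0,0,-0.7,0],[0.6,0,0,-0.7,0],[0.6,0,0,-0.7,0],[0.6,0,0,-0.7,0],[0.6,0,0,-0.7,0],[0.6,0,0,-10,0],[0.6,0,0,-35,0],[0.6,0,0,-70,0],[0.6,0,0,-105,0],[0.6,0,0,-135,0],[0.6,0,0,-135,0]]' && python3 -m crank '[[0.6,-50,-20,0,0],[0.6,-80,-50,0,0],[0.6,-80,-80,0,0],[0.6,-80,-110,0,0],[0.6,-80,-120,0,0],[0.6,-80,-120,0,0]]'
python3 - <<'E'
from h import *
out=[]
for n,(x0,y0,x1,y1) in(("side",(200,150,440,370)),("top",(215,150,475,300))):
    p,d=grab(n); P=cloud(n,d); out.append(cv2.resize(p[y0:y1,x0:x1],(400,340),interpolation=3))
    b=(300,180,360,225) if n=="side" else (330,200,375,255)
    x0,y0,x1,y1=b; ok=d[y0:y1,x0:x1]>0; q=P[y0:y1,x0:x1][ok]; q=q[(q[:,2]<.225)&(q[:,2]>.13)]; zm=np.percentile(q[:,2],98)
    t=q[q[:,2]>zm-.01]; print(n,zm.round(4),((t.min(0)+t.max(0))/2).round(4),np.ptp(t,axis=0).round(3))
cv2.imwrite("pics/end.png",np.hstack(out)[...,::-1])
go(.5235,-.003,.3422)
E
```

```text
time: 15.68
tool_pos: [0.5245, -0.0048, 0.4828]
tool_rot: [-3.134, -0.01, -0.765]
contact_force: [-0.3, 0.0, 0.4]
opening: 0.0735
grip_force: 0.0
time: 16.18
tool_pos: [0.5505, 0.1387, 0.4748]
tool_rot: [3.141, 0.001, -0.763]
contact_force: [-0.3, 0.5, -0.1]
opening: 0.0738
grip_force: 0.0
side 0.2103 [ 0.5219 -0.0026  0.2066] [0.046 0.047 0.013]
top 0.2131 [ 0.5261 -0.0037  0.2095] [0.046 0.044 0.012]
shift mm [ 78.1 118.6 133.1] roll 0 | t 16.28 pos [0.5495 0.1367 0.4751] rot [ 3.1402e+00  5.0000e-04 -7.6490e-01] F [ 0.6 -0.7 -0.4] open 0.0735 grip 0.0 q [ 0.11  0.38  1.28 -0.    1.49  2.44]
```

View pics/end.png

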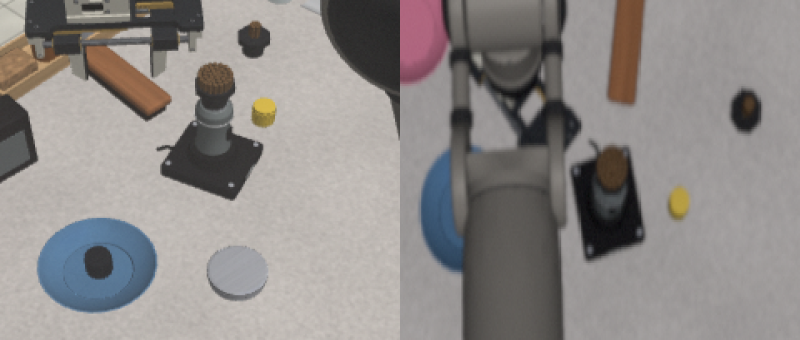

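The picture shows the buff upright with its hub on the flange at left (214,80), its top at about 0.208 m as it must be, and the cover in the blue dish at left (98,262). The gripper is clear.

```bash
python3 -c "
from cell import ticket; print(ticket.hand_in())"
```

```text
the job is handed in; nothing more can be done
None
```

The cover stands in the blue dish, the buffing head is meshed and fully home on the shaft and released, and the job is handed in; no verdict was returned.

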